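Isolate the shaker and wedge its deck off the rest pads

ROBOT

A 6-joint arm with a two-finger parallel gripper is mounted at the origin on a cart in front of the work surface, level with it; the furniture and walls round the work are solid. World frame = base frame: x ahead of the robot, y to its left, z up, the work surface at z = 0. Lengths are in m, angles in rad, forces in N, time in s.
With the tool pointing down it reaches from about 0.25 to 0.725 m from the base axis. Payload 4 kg.
Tool frame: the origin (TCP) lies on the centre line of the jaws, within the pads' length; the fingertips stand 14 mm ahead of it and the grasp point (between the pads) lies 5 mm behind it; z points along the fingers, x is the direction in which the jaws open and shut, and the axes are right-handed (so a half turn about z gives the same grasp; the last joint's range is limited). The gripper opens to 85 mm and grips with 20 to 120 N. Pads are 22 mm wide; open, the fingers measure 114 mm over their backs; the gripper's body (76 mm by 85 mm) begins 54 mm behind the grasp point. The pads swing forward as they close: fully open they stand 13 mm farther back than shut.
Start: joints at [-1.208, 0.241, 0.005, 1.335, 0, 1.571], TCP at [0.177, -0.467, 0.245] pointing down, gripper open.
Joint ranges: [-2.72, 2.72], [-1.05, 1.87], [-1.09, 1.28], [-1.99, 2.15], [-1.42, 1.44], [-3.14, 3.14]. Speed limits (rad/s): [2.79, 2.79, 3.14, 3.14, 3.14, 3.14].

INTERFACE

Orientations are given as a unit quaternion [x, y, z, w].
In Python, from workcell import bot gives the robot as it stands.
- The arm moves only by the tool play_rows, never from a script. Its argument "motion" is a list of rows, each an object with "fingers": the closure, from -1 (fully open) to 1 (shut), so that 0 is half open; "translation": the shift along the tool's x, y, z in cm, a list of three; "roll": the turn about the tool's z in degrees. A call has 1 to 20 rows; each row is the pose to reach, as a shift and turn from the pose commanded when the call began, along the tool's axes at that moment; what a row does not reach only later rows make up. A row lasts 1/12 s, in which the tool goes at most 41.7 mm and 7.16 degrees, less where a joint would pass 70% of its speed; a pose out of reach is approached as far as the arm can. A call with a gripper value outside its range is refused whole. The fingers move at their own pace and stop on an object; the grip force is fixed at half the most. Time passes only in rows, so rows that repeat a pose let the fingers close. It gives the time, the measured TCP pose, the force and the opening at its end, in the units of the state.
- bot.get_obs(): the state, without advancing time (a new reading comes with each control period).
- bot.camera(name): name is "scene" or "side" or "wrist"; returns a dict with "pixels" (480x640x3 uint8, red, green, blue), "intrinsics" (3x3 intrinsics, pixels), "k1" (the pictures are not rectified: a ray, as slopes to the right and down, at radius r is drawn at 1 + k1 r^2 times it, then the intrinsics apply), "world_to_cam" (4x4, takes a point from world to camera coordinates). Camera axes: x right, y down, z forward; pixel columns grow to the right and rows downward; lengths in m; the calibration is good to about 2 mm. A picture is of the moment at which its call begins. There is no depth.
- bot.job_done(): hands the job in, once; it reports no verdict.
The state is a dict: "clock": time; "joint_pos": joint angles; "joint_vel": joint speeds; "tau": joint torques, N m; "eef_pos": TCP position; "tool_rot": TCP orientation; "ft_force": force on the tool from outside, world axes, zero at the start; "ft_torque": the same for the moment, N m; "grip_width": finger opening in m.
Only numpy, scipy, OpenCV 4.12 (cv2) and the standard library are available. Lean on these libraries where they do the work, as an engineer would, in place of code of your own. Each camera call takes 0.05 s, during which the arm holds its last target. There are 200 camera calls.

TASK

Before the rest pads of the rocking shaker can be seen to, switch it off and take the deck's weight: turn the red isolator handle a quarter turn clockwise (seen from above) from the green dot to the red dot, as far as it goes. Then lay the green wedge flat on the worktop, thin end under the orange mark at the middle of the deck's front edge and square to that edge, and push it in until the front edge has just lifted, by about 4 mm. Lift the deck with the wedge alone, without touching the deck, leave the dish on it and everything else where it is, and finish while still holding the wedge in place in the gripper.

Things in the scene. Friction and masses are not known exactly. Their poses are not given: they have to be found in the camera images.
- shaker: Low rocking shaker, fixed. Origin on the worktop; +x from its front (robot side) to its back, +y left. Base: a grey U open to the front, side rails 14 mm high at y = +-75 mm, 128 mm of bare worktop between them from x = -95 to +40 mm. White housing at the back, 52 mm high. Yellow isolator box 62 x 62 mm at x = -55, y = -125 mm, its top at 36 mm, black collar at 40 mm.
- deck_lip (a point): Middle of the deck's lower front edge, at shaker x = -100, y = 0 mm; height 16 mm at rest, more as the deck is lifted. The deck is an aluminium plate with a black mat, 200 x 160 mm, 10 mm thick, hinged 185 mm behind this edge. An orange mark 40 mm wide on the edge shows the place for the wedge. Axes as the shaker's when the deck is down.
- deck: The deck itself; origin on the hinge line at its underside, shaker x = +85, y = 0 mm, 16 mm above the worktop. It falls back on its pads if not held up; 3 to 4.5 N at the front edge lift it.
- isolator (a joint): Angle of the red isolator handle: 0 = on, white pointer along shaker +x at the green dot; 1.571 = off, a quarter turn clockwise seen from above, pointer along shaker -y at the red dot; a stop at each end. It stays where it is left; about 0.1 N m turns it. Starts between 0 and 0.15.
- isolator_grip (a point): Centre of the isolator handle's red bar, on its upright turning axis, 58 mm above the worktop. The bar is 56 mm long, 14 mm wide and 28 mm high (44 to 72 mm above the worktop); its length runs along this point's x axis, which points to the white pointer end and turns with the handle.
- wedge_grip (a point): Centre of the green wedge's upright grip block, 27.5 mm above its underside. Block 32 (x) by 24 (y) by 55 mm high; x points to the thin end. The ramp, 30 mm wide, falls evenly from 27 mm high at x = +16 mm to 3 mm at the tip, x = +116 mm. Pushed in square, it meets the resting deck edge when this point is 62 mm in front of it and has lifted it 4 mm at 45 mm. Loose, 0.2 to 0.3 kg.
- wedge: The same wedge; origin on its underside below the centre of the grip block, axes the same.
- dish: Closed culture dish with red content, 62 mm across, 15 mm high, loose on the deck; leave it there. Origin at the centre of its underside.
- bottle_blue: Bystander: small clear bottle with blue cap, 56 mm across, 97 mm high; origin under its centre.
- marker_cup: Bystander: clear cup with black markers, 76 mm across, 138 mm high; origin under its centre.
- timer: Bystander: flat digital timer, 58 x 62 x 17 mm; origin under its centre.
- swab_pack: Bystander: flat white and green pack, 60 x 150 x 16 mm; origin under its centre.

How it is judged:
On the way, in this order (a step that is already met when the one before it is completed fails the run):
1. the isolator handle is turned to off while the deck rests on its pads (value of joint isolator above 1.4 rad and height (world z) of deck_lip below 0.0172 m), for 0.2 s.
2. the gripped wedge lifts the deck's front edge (height (world z) of deck_lip above 0.0175 m and contact force between wedge and deck above 0.5 N and contact force between the fingers and wedge above 1 N), for 0.2 s.
At the end, for the whole second after the job is handed in: Isolator past 1.4 rad. The gripped wedge lies flat (5 mm, 0.1 rad), at rest, square to the deck edge within 0.25 rad, within 25 mm of its middle, and carries the deck with its front edge 2 to 7 mm above its resting height (16 mm). The dish is on the deck, shifted under 20 mm (value of joint isolator above 1.4 rad and height (world z) of deck_lip between 0.018 and 0.023 m and contact force between wedge and deck above 0.5 N and contact force between the fingers and wedge above 1 N and height (world z) of wedge below 0.005 m and angle between wedge's own z axis and vertical below 0.1 rad and y of wedge_grip in the frame of shaker between -0.025 and 0.025 m and angle between the x axis of wedge and the x axis of shaker, either way round below 0.25 rad and linear speed of wedge below 0.02 m/s and z of dish in the frame of shaker above 0.02 m and distance of dish from where it was at the start of the episode below 0.02 m); the arm keeps its last pose, push and grip.
It fails at once if the deck is lifted before the isolator is off (value of joint isolator below 1.3 rad and height (world z) of deck_lip above 0.018 m).
It fails at once if the deck's front edge is lifted far more than asked (over 10 mm) (height (world z) of deck_lip above 0.026 m).
It fails at once if the robot pushes on the deck itself (contact force between any of the arm, the fingers and deck above 2 N).
It fails at once if a bystander is disturbed (moved over 30 mm) (distance of any of dish, bottle_blue, marker_cup, timer, swab_pack from where it was at the start of the episode above 0.03 m).
It also fails if it takes over 58 s, if anything falls off the work surface, if the arm or the gripper's body presses on something with over 40 N, if the wrist force passes 120 N, or if a joint passes its speed limit or range.

## Working session

There is one attempt and no reset: what is moved stays moved. The work goes in short steps, Python scripts to look and compute and a tool call to move; the robot and the scene stay as the last step left them, time stands still between calls to the robot, and variables do not carry over. Pictures are saved under pics/ and viewed, about 8 in all and at most 12, crops included, and the job is handed in when it is done.

Besides the shell and the picture viewer there is one more tool, called after ">>>" by a JSON object that holds its "api" and its "payload". play_rows: Moves the arm, as the interface text tells. Its arguments: {"type":"object","properties":{"motion":{"type":"array","items":{"type":"object","properties":{"fingers":{"type":"number"},"translation":{"type":"array","items":{"type":"number"}},"roll":{"type":"number"}}}}},"required":["motion"]}

```bash
mkdir -p pics; cat > h.py <<'E'
import numpy as np, cv2
from workcell import bot
def shot(n,f):
    c=bot.camera(n); cv2.imwrite('pics/'+f+'.png',c['pixels'][:,:,::-1]); np.savez('pics/'+f+'.npz',K=c['intrinsics'],k=c['k1'],T=c['world_to_cam']); return c
def p2w(f,u,v,z):
    d=np.load('pics/'+f+'.npz');K,k,T=d['K'],float(d['k']),d['T']
    xy=cv2.undistortPoints(np.array([[[u,v]]],float),K,np.array([k,0,0,0.]),None,None,(cv2.TERM_CRITERIA_COUNT,50,1e-9))[0,0] if 0 else None
    s=np.linalg.solve(K,[u,v,1])[:2]; t=s.copy()
    for _ in range(50): t=s/(1+k*(t@t))
    R=T[:3,:3];o=-R.T@T[:3,3];r=R.T@np.array([t[0],t[1],1]); return o+r*(z-o[2])/r[2]
def w2p(f,p):
    d=np.load('pics/'+f+'.npz');c=d['T'][:3]@np.append(p,1);t=c[:2]/c[2];t=t*(1+float(d['k'])*(t@t));return (d['K']@np.append(t,1))[:2]
E
python3 - <<'E'
from h import *
for n in('scene','side','wrist'):
    c=shot(n,n+'0');print(n,c['k1'],(-c['world_to_cam'][:3,:3].T@c['world_to_cam'][:3,3]).round(3))
o=bot.get_obs();print(o)
E
```

```text
scene 0.026046341383572442 [-0.152  0.842  0.844]
side 0.053736001279057824 [1.357 0.47  1.048]
wrist 0.007084306537368013 [ 0.242 -0.443  0.373]
{'clock': 0.15, 'joint_pos': array([-1.20800486e+00,  2.41245482e-01,  4.05452252e-03,  1.33521782e+00,
       -5.44085074e-06,  1.57082834e+00]), 'joint_vel': array([-0.00114466, -0.00186673,  0.0040649 ,  0.00055765, -0.00029919,
        0.0003283 ]), 'tau': array([ 4.22356870e-04, -3.72635400e+01,  2.52638304e+01,  1.23347048e-02,
        3.35619950e-05,  1.71661714e-06]), 'eef_pos': array([ 0.17728019, -0.46703125,  0.24462263]), 'tool_rot': array([ 8.23059710e-01, -5.67954280e-01, -6.65132877e-04, -4.55639884e-04]), 'ft_force': array([ 0.28540043, -0.19420884, -0.43979804]), 'ft_torque': array([ 0.00486739, -0.03414176, -0.00607987]), 'grip_width': 0.0853686161225229}
```

View pics/scene0.png

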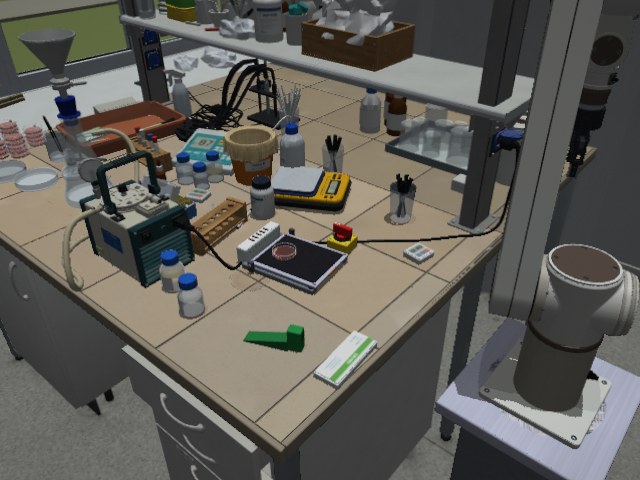

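View pics/side0.png

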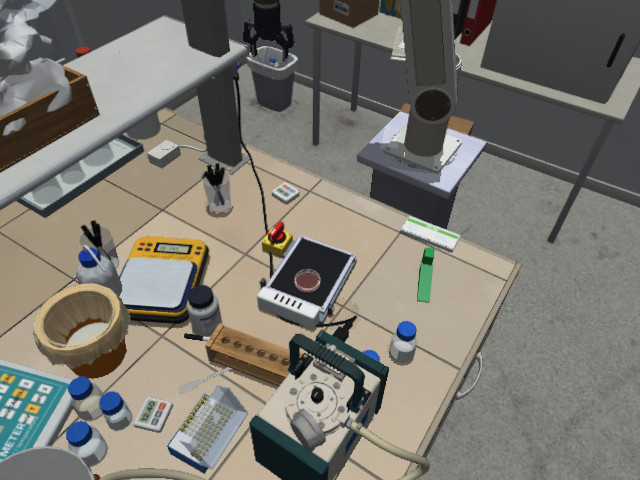

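The scene view shows the shaker at about (300,260), the isolator at (342,235), the wedge at (275,338) and the pack at (346,358). The side view shows the same objects. I'll enlarge both.

```bash
python3 - <<'E'
from h import *
for f,(x,y,w,h) in {'scene0':(230,210,200,150),'side0':(250,180,220,150)}.items():
    i=cv2.imread(f'pics/{f}.png')[y:y+h,x:x+w]
    s=4 if f=='scene0' else 800/220
    i=cv2.resize(i,(800,int(h*s)),interpolation=cv2.INTER_CUBIC)
    for k in range(0,w,20):cv2.putText(i,str(x+k),(int(k*s),10),0,.35,(255,255,255),1);cv2.line(i,(int(k*s),12),(int(k*s),18),(255,255,255),1)
    for k in range(0,h,20):cv2.putText(i,str(y+k),(0,int(k*s)+4),0,.35,(255,255,255),1)
    cv2.imwrite(f'pics/{f}c.png',i)
E
```

```text
(no output)
```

View pics/scene0c.png

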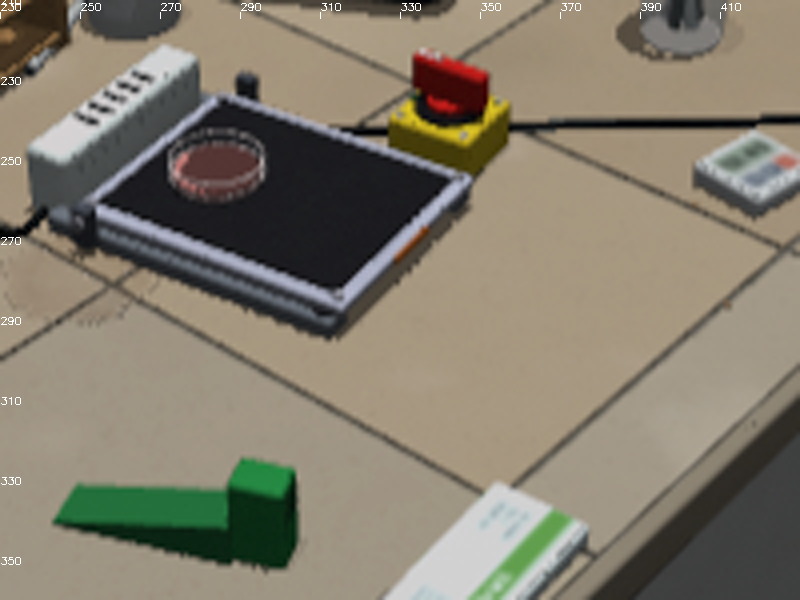

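View pics/side0c.png

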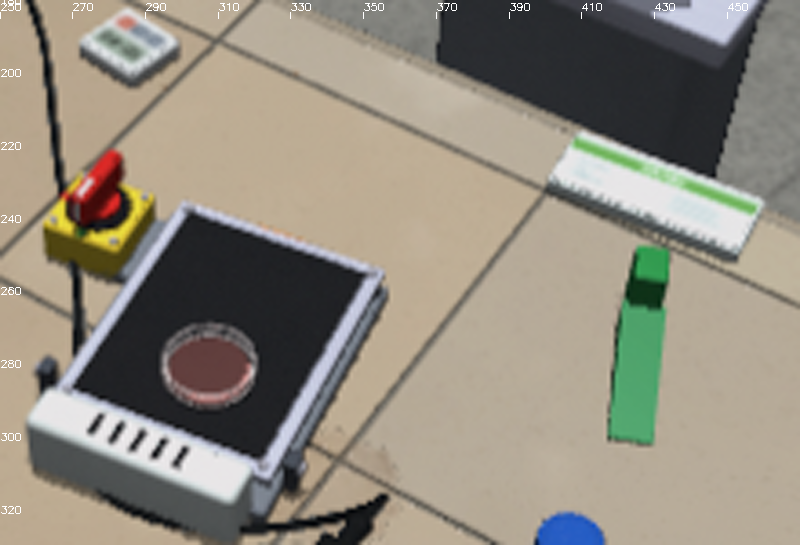

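The crops show the deck corners, the isolator bar, and the wedge block and tip clearly. The wedge's thin end points toward world +x/+y.

```bash
python3 - <<'E'
from h import *
S=lambda a:('scene0',230+a[0]/4,210+a[1]/4); D=lambda a:('side0',250+a[0]/(800/220),180+a[1]/(800/220))
def both(n,z,s=None,d=None):
    r=[p2w(*g(a),z)[:2].round(4) for g,a in((S,s),(D,d)) if a]; print(n,*r)
both('FR',.026,(469,180),(188,206));both('FL',.026,(341,300),(382,271))
both('BR',.026,(222,95),(65,388));both('BL',.026,(90,205),(265,470))
both('boxL',.036,(390,117),None);both('boxF',.036,(468,140));both('boxR',.036,(510,103),(155,197));both('sideboxL',.036,None,(45,225));both('sideboxbot',.036,None,(108,245))
both('bar1',.072,(415,53),(118,153));both('bar2',.072,(489,70),(78,203))
for s,d in(((243,458),None),((296,468),None),((230,482),None),((285,490),None),(None,(640,247)),(None,(668,249)),(None,(664,285)),(None,(630,281))):both('blk',.055,s,d)
both('tip',.003,(53,523),(608,440));both('tip2',.003,(78,485),(653,444))
both('packc',.016,(500,484),(583,132));both('pack',.016,(588,535),(550,180));both('pack',.016,None,(738,255))
both('pack',.016,None,(762,202))
both('timer',.017,(755,133));both('timer',.017,(700,170))
E
```

```text
FR [ 0.554  -0.0807] [ 0.5642 -0.0835]
FL [0.5357 0.0654] [0.5396 0.0656]
BR [ 0.7443 -0.0516] [ 0.7476 -0.0568]
BL [0.72   0.0942] [0.7293 0.09  ]
boxL [ 0.63   -0.0926]
boxF [ 0.5738 -0.1045]
boxR [ 0.5796 -0.157 ] [ 0.578  -0.1029]
sideboxL [ 0.6443 -0.1517]
sideboxbot [ 0.6348 -0.1034]
bar1 [ 0.6316 -0.1201] [ 0.585  -0.1292]
bar2 [ 0.5814 -0.1349] [ 0.6403 -0.1234]
blk [0.4633 0.2261]
blk [0.4369 0.214 ]
blk [0.456  0.2437]
blk [0.4302 0.2299]
blk [0.443  0.2144]
blk [0.4338 0.2313]
blk [0.4658 0.2431]
blk [0.4755 0.2223]
tip [0.5471 0.2884] [0.5665 0.2585]
tip2 [0.5584 0.2594] [0.5527 0.2849]
packc [0.3729 0.1216] [0.3231 0.1169]
pack [0.3137 0.1226] [0.3831 0.1195]
pack [0.3747 0.2661]
pack [0.3156 0.2596]
timer [ 0.4491 -0.2566]
timer [ 0.4533 -0.1966]
```

```bash
python3 - <<'E'
from h import *
print('cup',p2w('scene0',401,219,0),p2w('side0',218,212,0))
print('post',p2w('scene0',472,225,0),p2w('side0',225,165,0), p2w('scene0',452,222,0))
for h in(.3,.4,.5): print('shelf edge if z',h,[p2w('scene0',u,v,h).round(2)[:2] for u,v in((200,38),(350,70),(520,108))],[p2w('side0',u,v,h).round(2)[:2] for u,v in((20,205),(245,60))])
E
```

```text
cup [ 0.56921421 -0.35417618  0.        ] [ 0.59728674 -0.34674625  0.        ]
post [ 0.39485512 -0.4574463   0.        ] [ 0.42575965 -0.46540315  0.        ] [ 0.44691559 -0.43510207  0.        ]
shelf edge if z 0.3 [array([ 1.65, -0.55]), array([ 0.96, -0.6 ]), array([ 0.39, -0.63])] [array([ 1.02, -0.45]), array([ 0.31, -0.45])]
shelf edge if z 0.4 [array([ 1.32, -0.29]), array([ 0.76, -0.34]), array([ 0.29, -0.36])] [array([ 1.06, -0.32]), array([ 0.45, -0.33])]
shelf edge if z 0.5 [array([ 0.99, -0.04]), array([ 0.55, -0.07]), array([ 0.19, -0.09])] [array([ 1.11, -0.2 ]), array([ 0.59, -0.2 ])]
```

>>> {"api": "play_rows", "payload": {"motion": [{"roll": 7, "translation": [0, 0, 0], "fingers": 0.0}, {"roll": 7, "translation": [0, 0, 0], "fingers": 0.0}]}}

```text
clock: 0.32
eef_pos: [0.1774, -0.4672, 0.2449]
tool_rot: [0.786, -0.618, -0.0, -0.0]
ft_force: [0.5, 0.2, -0.9]
grip_width: 0.064
```

```bash
python3 - <<'E'
from h import *
o=bot.get_obs();print(o['joint_pos'],o['eef_pos'],o['grip_width'],np.degrees(2*np.arctan2(*o['tool_rot'][[1,0]])))
E
```

```text
[-1.20797863e+00  2.41045669e-01  4.43828620e-03  1.33517352e+00
 -1.17802608e-05  1.69498920e+00] [ 0.1773613  -0.46721315  0.24486898] 0.06395689812374043 -76.3278043165388
```

```bash
cat >> h.py <<'E'
def mv(p,yaw,q,qyaw):
    "commanded p,yaw(deg) -> target q,qyaw : translation cm, roll deg"
    c,s=np.cos(np.radians(yaw)),np.sin(np.radians(yaw)); d=np.array(q)-np.array(p)
    print('T',(100*np.array([d[0]*c+d[1]*s,d[0]*s-d[1]*c,-d[2]])).round(2),'roll',round(yaw-qyaw,2))
E
python3 - <<'E'
from h import *
mv((.1773,-.4670,.2446),-83.2,(.42,-.11,.25),96-360+180-70)
mv((.1773,-.4670,.2446),-83.2,(.42,-.11,.25),57)
E
```

```text
T [-32.58 -28.33  -0.54] roll 70.8
T [-32.58 -28.33  -0.54] roll -140.2
```

>>> {"api": "play_rows", "payload": {"motion": [{"roll": -140, "translation": [-32.6, -28.3, -0.5], "fingers": 0}, {"roll": -140, "translation": [-32.6, -28.3, -0.5], "fingers": 0}, {"roll": -140, "translation": [-32.6, -28.3, -0.5], "fingers": 0}, {"roll": -140, "translation": [-32.6, -28.3, -0.5], "fingers": 0}, {"roll": -140, "translation": [-32.6, -28.3, -0.5], "fingers": 0}, {"roll": -140, "translation": [-32.6, -28.3, -0.5], "fingers": 0}, {"roll": -140, "translation": [-32.6, -28.3, -0.5], "fingers": 0}, {"roll": -140, "translation": [-32.6, -28.3, -0.5], "fingers": 0}, {"roll": -140, "translation": [-32.6, -28.3, -0.5], "fingers": 0}, {"roll": -140, "translation": [-32.6, -28.3, -0.5], "fingers": 0}, {"roll": -140, "translation": [-32.6, -28.3, -0.5], "fingers": 0}, {"roll": -140, "translation": [-32.6, -28.3, -0.5], "fingers": 0}, {"roll": -140, "translation": [-32.6, -28.3, -0.5], "fingers": 0}, {"roll": -140, "translation": [-32.6, -28.3, -0.5], "fingers": 0}, {"roll": -140, "translation": [-32.6, -28.3, -0.5], "fingers": 0}, {"roll": -140, "translation": [-32.6, -28.3, -0.5], "fingers": 0}, {"roll": -140, "translation": [-32.6, -28.3, -0.5], "fingers": 0}, {"roll": -140, "translation": [-32.6, -28.3, -0.5], "fingers": 0}, {"roll": -140, "translation": [-32.6, -28.3, -0.5], "fingers": 0}, {"roll": -140, "translation": [-32.6, -28.3, -0.5], "fingers": 0}]}}

```text
clock: 1.98
eef_pos: [0.3744, -0.0834, 0.2502]
tool_rot: [0.847, 0.532, -0.0, -0.0]
ft_force: [-0.2, 0.2, -0.6]
grip_width: 0.0427
```

```bash
python3 - <<'E'
from h import *
o=bot.get_obs();print(o['joint_pos'],o['eef_pos'],np.degrees(2*np.arctan2(*o['tool_rot'][[1,0]])))
mv((.42,-.11,.25),56.8,(.58,-.125,.2),96)
E
```

```text
[-2.19058406e-01  6.92461432e-03 -2.53097191e-01  1.31108217e+00
  1.45674167e-05  2.30123816e-01] [ 0.3744292  -0.08335521  0.25018969] 64.26375429056749
T [ 7.51 14.21  5.  ] roll -39.2
```

```bash
python3 - <<'E'
from h import *
mv((.3743,-.0833,.2498),63.9,(.57,-.125,.2),96)
E
```

```text
T [ 4.86 19.41  4.98] roll -32.1
```

>>> {"api": "play_rows", "payload": {"motion": [{"roll": -32, "translation": [4.9, 19.4, 5.0], "fingers": 0}, {"roll": -32, "translation": [4.9, 19.4, 5.0], "fingers": 0}, {"roll": -32, "translation": [4.9, 19.4, 5.0], "fingers": 0}, {"roll": -32, "translation": [4.9, 19.4, 5.0], "fingers": 0}, {"roll": -32, "translation": [4.9, 19.4, 5.0], "fingers": 0}, {"roll": -32, "translation": [4.9, 19.4, 5.0], "fingers": 0}, {"roll": -32, "translation": [4.9, 19.4, 5.0], "fingers": 0}, {"roll": -32, "translation": [4.9, 19.4, 5.0], "fingers": 0}, {"roll": -32, "translation": [4.9, 19.4, 5.0], "fingers": 0}, {"roll": -32, "translation": [4.9, 19.4, 5.0], "fingers": 0}]}}

```text
clock: 2.82
eef_pos: [0.5697, -0.125, 0.202]
tool_rot: [0.67, 0.742, 0.001, 0.001]
ft_force: [0.1, 0.3, 0.7]
grip_width: 0.0429
```

```bash
python3 - <<'E'
from h import *
shot('wrist','w1')
o=bot.get_obs();print(o['eef_pos'],o['grip_width'],np.degrees(2*np.arctan2(*o['tool_rot'][[1,0]])))
E
```

```text
[ 0.56977261 -0.1250457   0.20219422] 0.0430580460561604 95.80414907229863
```

View pics/w1.png

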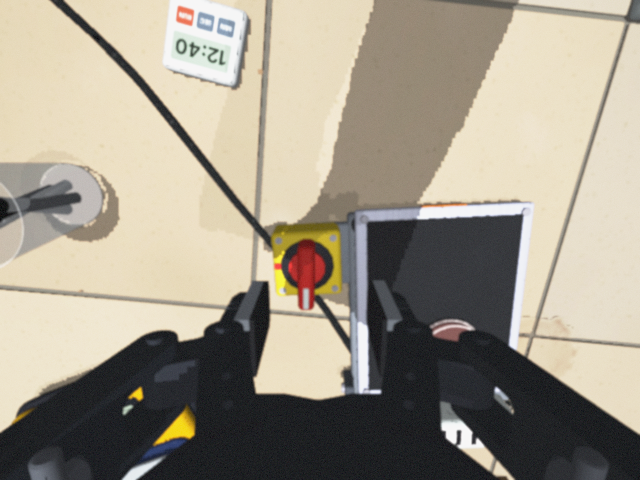

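The wrist view shows the bar top from (305,241) to (306,308), box corners at (272,226), (340,223), (343,292) and (275,297), and the deck front edge from (357,212) to (530,203) with the orange mark around (444,205).

```bash
python3 - <<'E'
from h import *
P=lambda u,v,z:p2w('w1',u,v,z)[:2].round(4)
b=np.array([P(272,226,.036),P(340,223,.036),P(343,292,.036),P(275,297,.036)]);print('box',b.mean(0))
a,c=P(305,241,.072),P(306,308,.072);print('bar',a,c,(a+c)/2,np.degrees(np.arctan2(*(c-a)[::-1])))
l,r=P(530,203,.026),P(357,212,.026);d=l-r;print('front',l,r,np.degrees(np.arctan2(-d[0],d[1])),(l+r)/2,P(444,205,.024))
bl,br=P(513,388,.026),P(362,392,.026);
mv((.5698,-.125,.2),95.8,(.609,-.1265,.061),96.0)
E
```

```text
box [ 0.60755 -0.13025]
bar [ 0.579  -0.1338] [ 0.6358 -0.1278] [ 0.6074 -0.1308] 6.030008808281456
front [0.5377 0.0602] [ 0.5611 -0.0906] 8.820379552021091 [ 0.5494 -0.0152] [ 0.5473 -0.014 ]
T [-0.55  3.88 13.9 ] roll -0.2
```

```bash
python3 - <<'E'
from h import *
mv((.5698,-.125,.2),95.9,(.608,-.129,.062),96.0)
E
```

```text
T [-0.79  3.76 13.8 ] roll -0.1
```

>>> {"api": "play_rows", "payload": {"motion": [{"roll": 0, "translation": [-0.8, 3.8, 4], "fingers": 0}, {"roll": 0, "translation": [-0.8, 3.8, 4], "fingers": 0}, {"roll": 0, "translation": [-0.8, 3.8, 6], "fingers": 0}, {"roll": 0, "translation": [-0.8, 3.8, 8], "fingers": 0}, {"roll": 0, "translation": [-0.8, 3.8, 10], "fingers": 0}, {"roll": 0, "translation": [-0.8, 3.8, 11.5], "fingers": 0}, {"roll": 0, "translation": [-0.8, 3.8, 12.5], "fingers": 0}, {"roll": 0, "translation": [-0.8, 3.8, 13.3], "fingers": 0}, {"roll": 0, "translation": [-0.8, 3.8, 13.7], "fingers": 0}, {"roll": 0, "translation": [-0.8, 3.8, 13.8], "fingers": 0}, {"roll": 0, "translation": [-0.8, 3.8, 13.8], "fingers": 0.2}, {"roll": 0, "translation": [-0.8, 3.8, 13.8], "fingers": 0.5}, {"roll": 0, "translation": [-0.8, 3.8, 13.8], "fingers": 0.8}, {"roll": 0, "translation": [-0.8, 3.8, 13.8], "fingers": 1}, {"roll": 0, "translation": [-0.8, 3.8, 13.8], "fingers": 1}, {"roll": 0, "translation": [-0.8, 3.8, 13.8], "fingers": 1}, {"roll": 0, "translation": [-0.8, 3.8, 13.8], "fingers": 1}]}}

```text
clock: 4.28
eef_pos: [0.6098, -0.1307, 0.0637]
tool_rot: [0.671, 0.742, -0.0, 0.002]
ft_force: [-0.6, -4.9, 5.2]
grip_width: 0.0129
```

>>> {"api": "play_rows", "payload": {"motion": [{"roll": 5, "translation": [-0.1, 0, 0], "fingers": 1}, {"roll": 10, "translation": [-0.1, 0, 0], "fingers": 1}, {"roll": 15, "translation": [-0.1, 0, 0], "fingers": 1}, {"roll": 20, "translation": [-0.1, 0, 0], "fingers": 1}, {"roll": 25, "translation": [-0.1, 0, 0], "fingers": 1}, {"roll": 30, "translation": [-0.1, 0, 0], "fingers": 1}, {"roll": 35, "translation": [-0.1, 0, 0], "fingers": 1}, {"roll": 40, "translation": [-0.1, 0, 0], "fingers": 1}, {"roll": 45, "translation": [-0.1, 0, 0], "fingers": 1}, {"roll": 50, "translation": [-0.1, 0, 0], "fingers": 1}, {"roll": 55, "translation": [-0.1, 0, 0], "fingers": 1}, {"roll": 60, "translation": [-0.1, 0, 0], "fingers": 1}, {"roll": 65, "translation": [-0.1, 0, 0], "fingers": 1}, {"roll": 70, "translation": [-0.1, 0, 0], "fingers": 1}, {"roll": 75, "translation": [-0.1, 0, 0], "fingers": 1}, {"roll": 79, "translation": [-0.1, 0, 0], "fingers": 1}, {"roll": 82, "translation": [-0.1, 0, 0], "fingers": 1}, {"roll": 85, "translation": [-0.1, 0, 0], "fingers": 1}, {"roll": 87, "translation": [-0.1, 0, 0], "fingers": 1}, {"roll": 87, "translation": [-0.1, 0, 0], "fingers": 1}]}}

```text
clock: 5.95
eef_pos: [0.6106, -0.1299, 0.0637]
tool_rot: [0.997, 0.077, 0.002, -0.0]
ft_force: [1.7, -0.4, 5.9]
grip_width: 0.0126
```

```bash
python3 - <<'E'
from h import *
o=bot.get_obs();print(o['eef_pos'],o['grip_width'],np.degrees(2*np.arctan2(*o['tool_rot'][[1,0]])),o['ft_force'],o['ft_torque'],o['joint_pos'])
E
```

```text
[ 0.61060814 -0.12992446  0.06369066] 0.012582442021872526 8.785539065480108 [ 1.67974827 -0.44454233  5.91011202] [-0.08468846 -0.3400112  -0.10435614] [-2.10207751e-01  6.06868468e-01  7.58026595e-02  1.03613349e+00
  1.19814792e-03  1.20725415e+00]
```

>>> {"api": "play_rows", "payload": {"motion": [{"roll": 2, "translation": [0, 0, 0], "fingers": 1}, {"roll": 4, "translation": [0, 0, 0], "fingers": 1}, {"roll": 5, "translation": [0, 0, 0], "fingers": 1}, {"roll": 5, "translation": [0, 0, 0], "fingers": 1}, {"roll": 5, "translation": [0, 0, 0], "fingers": 1}]}}

```text
clock: 6.37
eef_pos: [0.6106, -0.1299, 0.0637]
tool_rot: [0.999, 0.036, 0.002, 0.0]
ft_force: [1.1, -1.6, 4.4]
grip_width: 0.0129
```

```bash
python3 - <<'E'
from h import *
o=bot.get_obs();print(o['eef_pos'],o['grip_width'],np.degrees(2*np.arctan2(*o['tool_rot'][[1,0]])),o['ft_force'],o['ft_torque'],o['joint_pos'])
E
```

```text
[ 0.61064592 -0.12988757  0.06372051] 0.012883407547979484 4.160009842311206 [ 1.05880025 -1.60568361  4.40654722] [-0.39889508 -0.23376714  1.68490703] [-2.09732313e-01  6.06839246e-01  7.58370213e-02  1.03612279e+00
  3.24721451e-04  1.28845874e+00]
```

>>> {"api": "play_rows", "payload": {"motion": [{"roll": 5, "translation": [0, 0, 0], "fingers": 0}, {"roll": 5, "translation": [0, 0, 0], "fingers": 0}, {"roll": 5, "translation": [0, 0, 0], "fingers": 0}, {"roll": 5, "translation": [0, 0, 0], "fingers": 0}, {"roll": 5, "translation": [0, 0, 0], "fingers": 0}, {"roll": 5, "translation": [0, 0, -1], "fingers": 0}, {"roll": 5, "translation": [0, 0, -2.5], "fingers": 0}, {"roll": 5, "translation": [0, 0, -5], "fingers": 0}, {"roll": 5, "translation": [0, 0, -9], "fingers": 0}, {"roll": 5, "translation": [0, 0, -14], "fingers": 0}, {"roll": 5, "translation": [0, 0, -14], "fingers": 0}]}}

```text
clock: 7.28
eef_pos: [0.6124, -0.131, 0.2114]
tool_rot: [1.0, -0.01, 0.007, 0.001]
ft_force: [1.2, -0.7, 1.1]
grip_width: 0.0425
```

```bash
python3 - <<'E'
from h import *
shot('side','s2')
o=bot.get_obs();p=o['eef_pos'];y=np.degrees(2*np.arctan2(*o['tool_rot'][[1,0]]));print(p,y,o['joint_pos'])
mv(p,y,(.40,.21,.2),113)
i=cv2.imread('pics/s2.png')[200:300,240:380]; cv2.imwrite('pics/s2c.png',cv2.resize(i,None,fx=5,fy=5,interpolation=2))
E
```

```text
[ 0.61246859 -0.13103035  0.21055463] -1.184781666222641 [-2.10830073e-01  4.99689344e-01  2.93594522e-01  1.35138211e+00
  1.49586140e-04  1.38064559e+00]
T [-21.95 -33.66   1.06] roll -114.18
```

View pics/s2c.png

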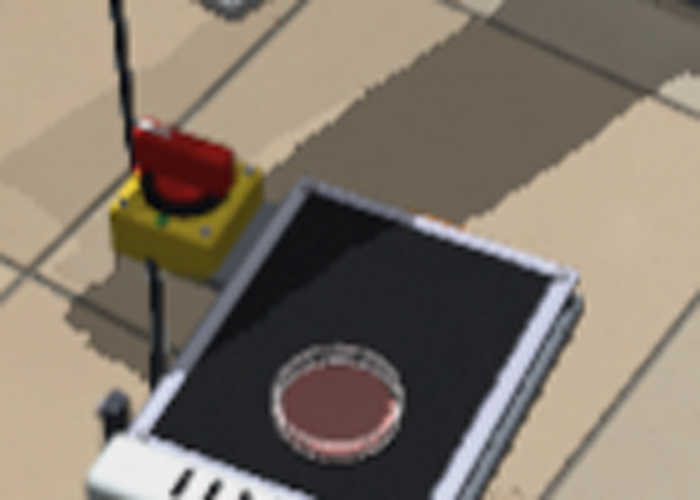

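The bar now lies across, with its white end toward shaker -y, so the isolator is off. Next I move over the wedge.

>>> {"api": "play_rows", "payload": {"motion": [{"roll": -114, "translation": [-22, -33.7, 0.5], "fingers": -0.3}, {"roll": -114, "translation": [-22, -33.7, 0.5], "fingers": -0.3}, {"roll": -114, "translation": [-22, -33.7, 0.5], "fingers": -0.3}, {"roll": -114, "translation": [-22, -33.7, 0.5], "fingers": -0.3}, {"roll": -114, "translation": [-22, -33.7, 0.5], "fingers": -0.3}, {"roll": -114, "translation": [-22, -33.7, 0.5], "fingers": -0.3}, {"roll": -114, "translation": [-22, -33.7, 0.5], "fingers": -0.3}, {"roll": -114, "translation": [-22, -33.7, 0.5], "fingers": -0.3}, {"roll": -114, "translation": [-22, -33.7, 0.5], "fingers": -0.3}, {"roll": -114, "translation": [-22, -33.7, 0.5], "fingers": -0.3}, {"roll": -114, "translation": [-22, -33.7, 0.5], "fingers": -0.3}, {"roll": -114, "translation": [-22, -33.7, 0.5], "fingers": -0.3}, {"roll": -114, "translation": [-22, -33.7, 0.5], "fingers": -0.3}, {"roll": -114, "translation": [-22, -33.7, 0.5], "fingers": -0.3}, {"roll": -114, "translation": [-22, -33.7, 0.5], "fingers": -0.3}, {"roll": -114, "translation": [-22, -33.7, 0.5], "fingers": -0.3}, {"roll": -114, "translation": [-22, -33.7, 0.5], "fingers": -0.3}, {"roll": -114, "translation": [-22, -33.7, 0.5], "fingers": -0.3}, {"roll": -114, "translation": [-22, -33.7, 0.5], "fingers": -0.3}]}}

```text
clock: 8.92
eef_pos: [0.396, 0.2112, 0.1972]
tool_rot: [0.554, 0.832, -0.0, -0.0]
ft_force: [0.3, 0.3, -0.3]
grip_width: 0.0555
```

```bash
python3 - <<'E'
from h import *
shot('wrist','w3')
o=bot.get_obs();p=o['eef_pos'];y=np.degrees(2*np.arctan2(*o['tool_rot'][[1,0]]));print(p,y,o['joint_pos'],o['grip_width'])
E
```

```text
[0.39607883 0.21121836 0.19721905] 112.67989542476022 [ 4.89885085e-01  1.68941590e-01 -2.14086583e-01  1.18800528e+00
  3.98321516e-05  9.40462313e-02] 0.05563764427066422
```

View pics/w3.png

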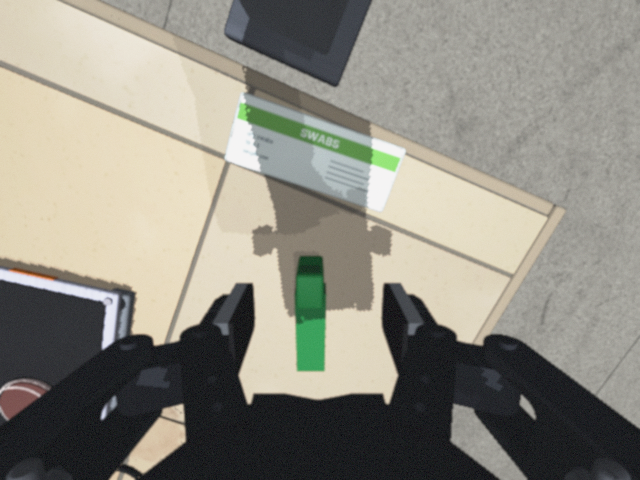

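The wrist view shows the wedge tip at (311,371), the block near (311,290), and the axis vertical in the image, so the yaw is well aligned.

```bash
python3 - <<'E'
from h import *
t=p2w('w3',311.5,371,.003);print('tip',t)
print(p2w('w3',311,275,.055),p2w('w3',300,257,.0),p2w('w3',322,257,0.))
for g in((.447,.228),(.450,.228)):
  print(w2p('w3',(*g,.055)))
b=(p2w('w3',300,257,0)+p2w('w3',322,257,0))/2; d=t-b;print(np.degrees(np.arctan2(d[1],d[0])),np.hypot(*d[:2]))
i=cv2.imread('pics/w3.png')[240:385,260:370]
for r in range(245,320,4): print(r,cv2.imread('pics/w3.png')[r,311],end=' ')
p=bot.get_obs()['eef_pos']
E
```

```text
tip [0.55804664 0.27153358 0.003     ]
[0.43617953 0.22186403 0.055     ] [0.44349263 0.21204651 0.        ] [0.43512849 0.23211197 0.        ]
[312.85206696 288.6835392 ]
[311.49759422 291.71022206]
22.612041671244437 0.1286234404755165
245 [118 130 140] 249 [114 129 135] 253 [ 99 110 118] 257 [38 64 32] 261 [31 59 22] 265 [37 55 30] 269 [37 53 34] 273 [41 67 27] 277 [ 65 115  46] 281 [ 77 128  55] 285 [ 76 126  52] 289 [ 71 126  50] 293 [ 74 124  48] 297 [ 67 121  47] 301 [ 66 118  44] 305 [ 70 120  48] 309 [59 99 39] 313 [62 99 41] 317 [57 97 37]
```

```bash
python3 - <<'E'
from h import *
mv((.396,.2112,.1968),112.8,(.451,.2275,.031),112.6)
E
```

```text
T [-0.63  5.7  16.58] roll 0.2
```

>>> {"api": "play_rows", "payload": {"motion": [{"roll": 0, "translation": [-0.6, 5.7, 3], "fingers": -0.3}, {"roll": 0, "translation": [-0.6, 5.7, 6], "fingers": -0.3}, {"roll": 0, "translation": [-0.6, 5.7, 9], "fingers": -0.3}, {"roll": 0, "translation": [-0.6, 5.7, 12], "fingers": -0.3}, {"roll": 0, "translation": [-0.6, 5.7, 14], "fingers": -0.3}, {"roll": 0, "translation": [-0.6, 5.7, 15.5], "fingers": -0.3}, {"roll": 0, "translation": [-0.6, 5.7, 16.3], "fingers": -0.3}, {"roll": 0, "translation": [-0.6, 5.7, 16.5], "fingers": -0.3}, {"roll": 0, "translation": [-0.6, 5.7, 16.5], "fingers": 0}, {"roll": 0, "translation": [-0.6, 5.7, 16.5], "fingers": 0.3}, {"roll": 0, "translation": [-0.6, 5.7, 16.5], "fingers": 1}, {"roll": 0, "translation": [-0.6, 5.7, 16.5], "fingers": 1}, {"roll": 0, "translation": [-0.6, 5.7, 16.5], "fingers": 1}, {"roll": 0, "translation": [-0.6, 5.7, 16.5], "fingers": 1}, {"roll": 0, "translation": [-0.6, 5.7, 16.5], "fingers": 1}]}}

```text
clock: 10.22
eef_pos: [0.4523, 0.2283, 0.0337]
tool_rot: [0.554, 0.833, 0.001, 0.001]
ft_force: [0.2, -0.7, 6.2]
grip_width: 0.0233
```

```bash
python3 - <<'E'
from h import *
o=bot.get_obs();p=o['eef_pos'];y=np.degrees(2*np.arctan2(*o['tool_rot'][[1,0]]));print(p,y,o['ft_force'],o['grip_width'])
mv((.451,.2275,.0318),112.8,(.385,.15,.08),98.6)
mv((.451,.2275,.0318),112.8,(.395,-.036,.08),98.6)
E
```

```text
[0.45225398 0.22827477 0.03372032] 112.77069960633443 [ 0.16950322 -0.67228345  6.19572346] 0.02325337520110567
T [-4.59 -9.09 -4.82] roll 14.2
T [-22.12 -15.37  -4.82] roll 14.2
```

>>> {"api": "play_rows", "payload": {"motion": [{"roll": 0, "translation": [0, 0, -1.5], "fingers": 1}, {"roll": 0, "translation": [0, 0, -3], "fingers": 1}, {"roll": 0, "translation": [0, -1, -4.8], "fingers": 1}, {"roll": 2, "translation": [-1.5, -3.5, -4.8], "fingers": 1}, {"roll": 5, "translation": [-3, -6.5, -4.8], "fingers": 1}, {"roll": 8, "translation": [-4.6, -9.1, -4.8], "fingers": 1}, {"roll": 11, "translation": [-7.5, -10.2, -4.8], "fingers": 1}, {"roll": 14, "translation": [-10.5, -11.3, -4.8], "fingers": 1}, {"roll": 14, "translation": [-13.5, -12.3, -4.8], "fingers": 1}, {"roll": 14, "translation": [-16.5, -13.4, -4.8], "fingers": 1}, {"roll": 14, "translation": [-19.5, -14.5, -4.8], "fingers": 1}, {"roll": 14, "translation": [-21.2, -15.1, -4.8], "fingers": 1}, {"roll": 14, "translation": [-22.1, -15.4, -4.8], "fingers": 1}, {"roll": 14, "translation": [-22.1, -15.4, -4.8], "fingers": 1}, {"roll": 14, "translation": [-22.1, -15.4, -4.8], "fingers": 1}]}}

```text
clock: 11.47
eef_pos: [0.3943, -0.0353, 0.0801]
tool_rot: [0.651, 0.759, 0.0, -0.001]
ft_force: [0.4, 1.2, -3.4]
grip_width: 0.0231
```

```bash
python3 - <<'E'
from h import *
shot('scene','c4'); shot('wrist','w4')
o=bot.get_obs();p=o['eef_pos'];y=np.degrees(2*np.arctan2(*o['tool_rot'][[1,0]]));print(p,y,o['ft_force'],o['grip_width'])
i=cv2.imread('pics/w4.png');j=cv2.imread('pics/c4.png')[200:380,250:490]
cv2.imwrite('pics/m4.png',np.vstack([cv2.resize(i[180:480,100:600],(640,384)),cv2.resize(j,(640,480))[:216]])[:600])
E
```

```text
[ 0.39433293 -0.03458138  0.08008971] 98.85750306968768 [-0.48192615  0.34333441 -2.7319446 ] 0.023033445789942906
```

View pics/w4.png

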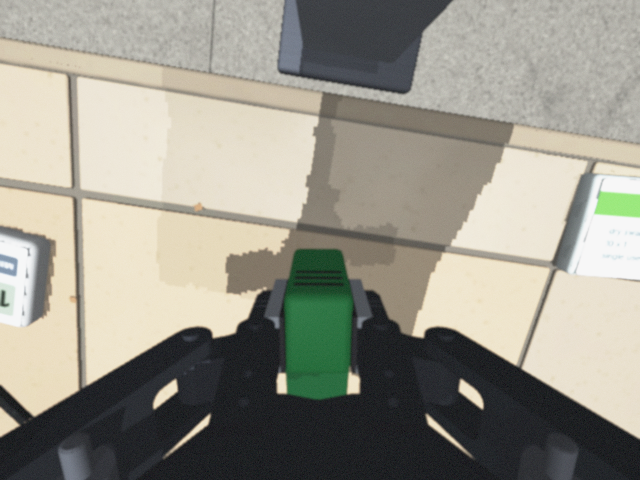

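The wedge is held squarely (block at (318,290), between the pads). I'll lower it and check the alignment in the scene view.

>>> {"api": "play_rows", "payload": {"motion": [{"roll": 0, "translation": [0, 0, 2], "fingers": 1}, {"roll": 0, "translation": [0, 0, 3.5], "fingers": 1}, {"roll": 0, "translation": [0, 0, 4.2], "fingers": 1}, {"roll": 0, "translation": [0, 0, 4.6], "fingers": 1}, {"roll": 0, "translation": [0, 0, 4.7], "fingers": 1}, {"roll": 0, "translation": [0, 0, 4.7], "fingers": 1}, {"roll": 0, "translation": [0, 0, 4.7], "fingers": 1}]}}

```text
clock: 12.15
eef_pos: [0.3952, -0.035, 0.0338]
tool_rot: [0.65, 0.76, 0.0, 0.0]
ft_force: [-0.5, 0.8, -2.6]
grip_width: 0.0234
```

```bash
python3 - <<'E'
from h import *
shot('scene','c5'); shot('side','s5')
o=bot.get_obs();p=o['eef_pos'];y=np.degrees(2*np.arctan2(*o['tool_rot'][[1,0]]));print(p,y,o['ft_force'],o['grip_width'])
j=cv2.imread('pics/c5.png')[230:330,290:400];k=cv2.imread('pics/s5.png')[190:290,270:380]
cv2.imwrite('pics/m5.png',np.hstack([cv2.resize(a,(400,364),interpolation=2) for a in (j,k)]))
E
```

```text
[ 0.39531074 -0.03524999  0.0336459 ] 98.82646166327962 [-0.02570573  0.97707474 -2.9910042 ] 0.023436510149839367
```

View pics/m5.png

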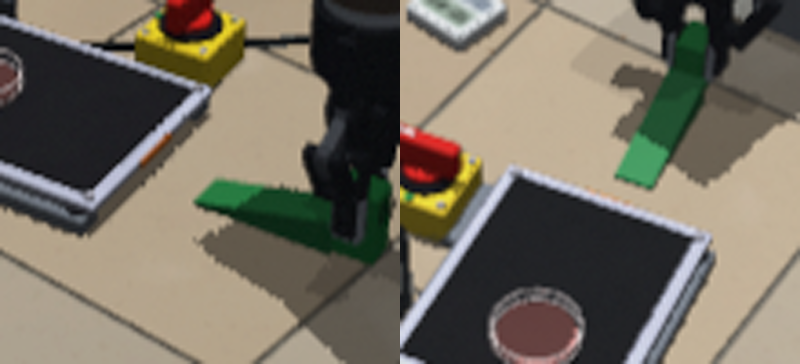

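```bash
python3 - <<'E'
from h import *
s=400/110
C=lambda u,v,z:p2w('c5',290+u/s,230+v/3.64,z)[:2]
D=lambda u,v,z:p2w('s5',270+u/s,190+v/3.64,z)[:2]
for n,F,t,o,fr,fl in(('scene',C,((195,205),(212,180)),((141,163),(170,136)),(209,93),(92,203)),('side',D,((215,178),(253,188)),((185,190),(228,203)),(113,171),(308,238))):
    tm=(F(*t[0],.004)+F(*t[1],.004))/2; om=(F(*o[0],.025)+F(*o[1],.025))/2
    a,b=F(*fr,.026),F(*fl,.026);d=b-a;yaw=np.arctan2(-d[0],d[1]);v=tm-om;c,q=np.cos(yaw),np.sin(yaw)
    print(n,'tip',tm.round(4),'orange',om.round(4),'mid',((a+b)/2).round(4),'yaw',np.degrees(yaw).round(1),'tip in lip frame',(v[0]*c+v[1]*q).round(4),(-v[0]*q+v[1]*c).round(4), 'wedge dir',np.degrees(np.arctan2(tm[1]+.0353,tm[0]-.3953)))
E
```

```text
scene tip [ 0.5019 -0.0103] orange [ 0.5397 -0.0051] mid [ 0.5428 -0.0058] yaw 7.2 tip in lip frame -0.0381 -0.0005 wedge dir 13.189427716061383
side tip [ 0.5091 -0.0153] orange [ 0.5485 -0.0149] mid [ 0.5544 -0.0089] yaw 8.9 tip in lip frame -0.039 0.0057 wedge dir 9.972663754121918
```

>>> {"api": "play_rows", "payload": {"motion": [{"roll": 0, "translation": [0, 0, 0.1], "fingers": 1}, {"roll": 0, "translation": [0, 0, 0.2], "fingers": 1}, {"roll": 0, "translation": [0, 0, 0.2], "fingers": 1}, {"roll": 0, "translation": [0, 0, 0.2], "fingers": 1}]}}

```text
clock: 12.58
eef_pos: [0.3954, -0.0353, 0.0336]
tool_rot: [0.651, 0.759, 0.001, 0.001]
ft_force: [-8.0, 1.1, 22.2]
grip_width: 0.0233
```

>>> {"api": "play_rows", "payload": {"motion": [{"roll": 0, "translation": [0, 0, -0.15], "fingers": 1}, {"roll": 0, "translation": [0, 1, -0.15], "fingers": 1}, {"roll": 0, "translation": [0, 2, -0.15], "fingers": 1}, {"roll": 0, "translation": [0, 3, -0.15], "fingers": 1}, {"roll": 0, "translation": [0, 4, -0.15], "fingers": 1}, {"roll": 0, "translation": [0, 5, -0.15], "fingers": 1}, {"roll": 0, "translation": [0, 6, -0.15], "fingers": 1}, {"roll": 0, "translation": [0, 7, -0.15], "fingers": 1}, {"roll": 0, "translation": [0, 7.7, -0.15], "fingers": 1}, {"roll": 0, "translation": [0, 8.2, -0.15], "fingers": 1}, {"roll": 0, "translation": [0, 8.5, -0.15], "fingers": 1}, {"roll": 0, "translation": [0, 8.5, -0.15], "fingers": 1}, {"roll": 0, "translation": [0, 8.5, -0.15], "fingers": 1}]}}

```text
clock: 13.67
eef_pos: [0.4725, -0.0234, 0.0332]
tool_rot: [0.651, 0.759, -0.005, -0.004]
ft_force: [-17.1, -2.2, 24.0]
grip_width: 0.0233
```

```bash
python3 - <<'E'
from h import *
shot('scene','c6'); shot('side','s6')
o=bot.get_obs();p=o['eef_pos'];y=np.degrees(2*np.arctan2(*o['tool_rot'][[1,0]]));print(p,y,o['ft_force'],o['grip_width'])
j=cv2.imread('pics/c6.png')[230:330,290:400];k=cv2.imread('pics/s6.png')[190:290,270:380]
cv2.imwrite('pics/m6.png',np.hstack([cv2.resize(a,(400,364),interpolation=2) for a in (j,k)]))
E
```

```text
[ 0.47247455 -0.02344263  0.03323216] 98.73827338332663 [-17.70319585  -2.65951883  23.48936132] 0.023029807519701732
```

View pics/m6.png

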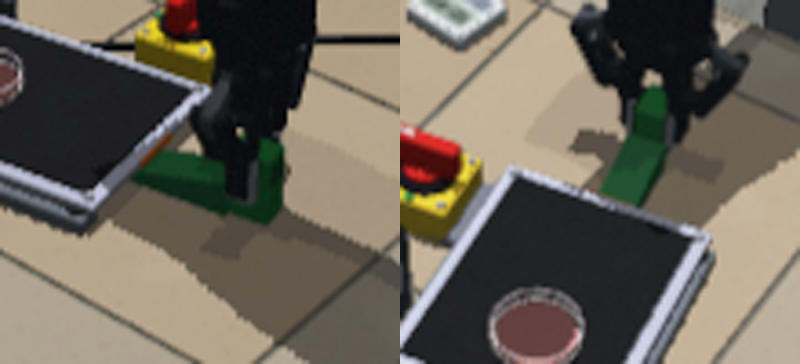

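>>> {"api": "play_rows", "payload": {"motion": [{"roll": 0, "translation": [0, 0, -0.05], "fingers": 1}, {"roll": 0, "translation": [0, 0, -0.1], "fingers": 1}, {"roll": 0, "translation": [0, 0, -0.1], "fingers": 1}, {"roll": 0, "translation": [0, 0, -0.1], "fingers": 1}]}}

```text
clock: 14.1
eef_pos: [0.4795, -0.0225, 0.0336]
tool_rot: [0.651, 0.759, 0.0, 0.0]
ft_force: [-0.5, -0.0, -1.2]
grip_width: 0.0231
```

>>> {"api": "play_rows", "payload": {"motion": [{"roll": 0, "translation": [0, 0.3, 0.03], "fingers": 1}, {"roll": 0, "translation": [0, 0.6, 0.03], "fingers": 1}, {"roll": 0, "translation": [0, 0.8, 0.03], "fingers": 1}, {"roll": 0, "translation": [0, 1.0, 0.03], "fingers": 1}, {"roll": 0, "translation": [0, 1.2, 0.03], "fingers": 1}, {"roll": 0, "translation": [0, 1.4, 0.03], "fingers": 1}, {"roll": 0, "translation": [0, 1.5, 0.03], "fingers": 1}, {"roll": 0, "translation": [0, 1.5, 0.03], "fingers": 1}]}}

```text
clock: 14.77
eef_pos: [0.4889, -0.0208, 0.0333]
tool_rot: [0.651, 0.759, -0.004, -0.003]
ft_force: [-12.2, -1.6, 13.1]
grip_width: 0.0232
```

```bash
python3 - <<'E'
from h import *
shot('scene','c7'); shot('side','s7')
o=bot.get_obs();p=o['eef_pos'];print(p,o['ft_force'],o['ft_torque'],o['tool_rot'])
# deck tilt: image shift of front corner regions vs before
for f,g,r in(('c5','c7',(300,240,60,50)),('s5','s7',(290,225,80,40)),('c5','c7',(255,230,50,40))):
    x,y,w,h=r;a=cv2.imread(f'pics/{f}.png',0)[y:y+h,x:x+w].astype('f4');b=cv2.imread(f'pics/{g}.png',0)[y:y+h,x:x+w].astype('f4')
    print(g,cv2.phaseCorrelate(a,b))
print('px per 4mm',w2p('c7',(.5474,-.013,.030))-w2p('c7',(.5474,-.013,.026)),w2p('s7',(.5474,-.013,.030))-w2p('s7',(.5474,-.013,.026)))
E
```

```text
[ 0.4889341  -0.0208699   0.03324431] [-12.18643219  -2.20223742  12.06971977] [-0.62217384  2.91456234 -0.04269044] [ 0.65103271  0.75903443 -0.00376465 -0.00299496]
c7 ((-0.2412306241919211, -0.364643465536421), 0.39383297793070476)
s7 ((-0.3672756156163359, 0.017133615914261213), 0.6883179807662964)
c7 ((-0.00788111843945316, 0.005601045109678182), 0.9978336303830146)
px per 4mm [ 0.00905514 -1.30019874] [ 0.04334709 -1.03947016]
```

>>> {"api": "play_rows", "payload": {"motion": [{"roll": 0, "translation": [0, 0, -0.03], "fingers": 1}, {"roll": 0, "translation": [0, 0.2, -0.03], "fingers": 1}, {"roll": 0, "translation": [0, 0.4, -0.03], "fingers": 1}, {"roll": 0, "translation": [0, 0.6, -0.03], "fingers": 1}, {"roll": 0, "translation": [0, 0.8, -0.03], "fingers": 1}, {"roll": 0, "translation": [0, 1.0, -0.03], "fingers": 1}, {"roll": 0, "translation": [0, 1.0, -0.03], "fingers": 1}, {"roll": 0, "translation": [0, 1.0, -0.03], "fingers": 1}]}}

```text
clock: 15.53
eef_pos: [0.495, -0.0198, 0.0332]
tool_rot: [0.651, 0.759, -0.006, -0.005]
ft_force: [-20.4, -3.2, 20.1]
grip_width: 0.0232
```

```bash
cat > chk.py <<'E'
from h import *
import sys
n=sys.argv[1]
shot('scene','c'+n); shot('side','s'+n)
o=bot.get_obs();p=o['eef_pos'];print(o['clock'],p,o['ft_force'],o['tool_rot'])
d=np.array([.5474,-.013])-p[:2];print('TCP in front of lip est',d@[.9888,.1495]) 
for f,g,r in(('c5','c'+n,(300,262,36,30)),('s5','s'+n,(330,235,40,40)),('c5','c'+n,(255,230,50,40))):
    x,y,w,h=r;a=cv2.imread(f'pics/{f}.png',0)[y:y+h,x:x+w].astype('f4');b=cv2.imread(f'pics/{g}.png',0)[y:y+h,x:x+w].astype('f4')
    print(g,np.round(cv2.phaseCorrelate(a,b)[0],2))
E
python3 chk.py 8
```

```text
15.6333 [ 0.49500505 -0.01978621  0.03324203] [-20.98926809  -2.72321704  20.02482569] [ 0.65122445  0.75884002 -0.00635221 -0.00530933]
TCP in front of lip est 0.052822661639010275
c8 [-0.04 -0.23]
s8 [ 0.25 -0.24]
c8 [ 0.06 -0.05]
```

>>> {"api": "play_rows", "payload": {"motion": [{"roll": 0, "translation": [0, 0, -0.02], "fingers": 1}, {"roll": 0, "translation": [0, 0, -0.04], "fingers": 1}, {"roll": 0, "translation": [0, 0, -0.06], "fingers": 1}, {"roll": 0, "translation": [0, 0, -0.06], "fingers": 1}, {"roll": 0, "translation": [0, 0, -0.06], "fingers": 1}]}}

```text
clock: 16.05
eef_pos: [0.4963, -0.0196, 0.0333]
tool_rot: [0.651, 0.759, -0.005, -0.005]
ft_force: [-15.6, -1.8, 12.0]
grip_width: 0.0235
```

```bash
python3 chk.py 9
```

```text
16.15 [ 0.49633547 -0.01954154  0.03327642] [-15.17886606  -2.5533545   11.52964819] [ 0.65116095  0.75890567 -0.00545913 -0.00466898]
TCP in front of lip est 0.05147056868086016
c9 [-0.15 -0.24]
s9 [ 0.34 -0.3 ]
c9 [ 0.07 -0.01]
```

>>> {"api": "play_rows", "payload": {"motion": [{"roll": 0, "translation": [0, 0.1, -0.03], "fingers": 1}, {"roll": 0, "translation": [0, 0.2, -0.05], "fingers": 1}, {"roll": 0, "translation": [0, 0.3, -0.05], "fingers": 1}, {"roll": 0, "translation": [0, 0.3, -0.05], "fingers": 1}, {"roll": 0, "translation": [0, 0.3, -0.05], "fingers": 1}]}}

```text
clock: 16.57
eef_pos: [0.5005, -0.0188, 0.0333]
tool_rot: [0.651, 0.759, -0.005, -0.004]
ft_force: [-12.2, -1.9, 4.5]
grip_width: 0.0235
```

```bash
python3 chk.py 10; python3 - <<'E'
import cv2,numpy as np
r=[]
for n in('5','10'):
    j=cv2.imread(f'pics/c{n}.png')[240:310,300:370];k=cv2.imread(f'pics/s{n}.png')[215:285,290:360]
    r.append(np.hstack([cv2.resize(a,(390,290),interpolation=2) for a in (j,k)]))
cv2.imwrite('pics/m10.png',np.vstack(r))
E
```

```text
16.6667 [ 0.50048016 -0.01884588  0.03327313] [-11.42390219  -1.74678131   4.54260417] [ 0.65108714  0.75897741 -0.00463566 -0.00416413]
TCP in front of lip est 0.04726829837840247
c10 [-0.25 -0.52]
s10 [ 0.2  -0.49]
c10 [ 0.12 -0.07]
```

View pics/m10.png

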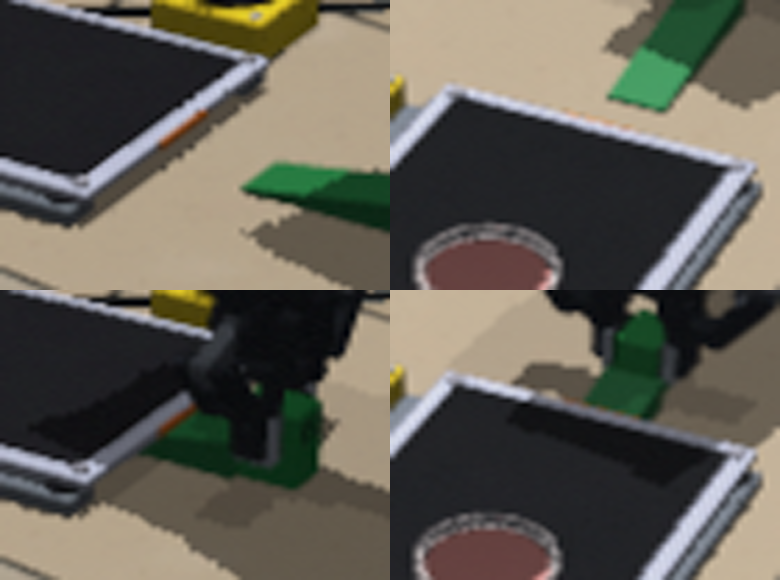

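```bash
cat > lift.py <<'E'
from h import *
import sys
# vertical position of white left rim (lit) near the front-left corner, both cameras
def pos(f,cols,r0,r1):
    im=cv2.imread(f'pics/{f}.png').astype(float)[:,:,0]; out=[]
    for c in cols:
        p=im[r0:r1,c]; i=p.argmax(); w=np.clip(p[max(0,i-3):i+4]-110,0,None); out.append((w@np.arange(max(0,i-3),max(0,i-3)+len(w)))/w.sum()+r0)
    return np.array(out)
n=sys.argv[1]
a=pos('c'+n,range(300,314),268,292)-pos('c5',range(300,314),268,292)
b=pos('s'+n,range(339,351),245,290)-pos('s5',range(339,351),245,290)
print('scene',a.round(2),'lift mm',-np.median(a)/.325/.93);print('side',b.round(2))
# horizontal-profile check: side rim is steep, slope converts
E
python3 lift.py 10; python3 lift.py 8;python3 lift.py 6
```

```text
scene [-0.6  -0.58 -0.9  -0.75 -0.79 -0.66 -0.64 -0.85 -0.68 -0.85 -0.96 -0.91
 -0.82 -0.86] lift mm 2.6700277741095118
side [ 0.3  -0.05 26.12 -0.37 -0.2  19.71 -0.22  0.26 12.6  -0.78  8.45  6.35]
scene [-0.16 -0.42 -0.47 -0.36 -0.42 -0.22 -0.38 -0.46 -0.18 -0.65 -0.3  -0.38
 -0.53 -0.68] lift mm 1.321449950041933
side [ 4.200e-01 -1.000e-02  2.668e+01  4.200e-01 -1.800e-01  1.942e+01
  1.000e-02  2.600e-01  1.433e+01 -1.000e-02  8.460e+00  9.100e-01]
scene [ 0.   -0.   -0.    0.    0.01  0.    0.    0.02 -0.    0.   -0.   -0.01
  0.   -0.01] lift mm -0.0030630778082712277
side [ 0.    0.   26.72 -0.5  -0.   20.54  0.53  0.5  13.41 -0.    0.63  0.67]
```

>>> {"api": "play_rows", "payload": {"motion": [{"roll": 0, "translation": [0, 0.2, 0], "fingers": 1}, {"roll": 0, "translation": [0, 0.4, -0.01], "fingers": 1}, {"roll": 0, "translation": [0, 0.6, -0.02], "fingers": 1}, {"roll": 0, "translation": [0, 0.6, -0.02], "fingers": 1}, {"roll": 0, "translation": [0, 0.6, -0.02], "fingers": 1}, {"roll": 0, "translation": [0, 0.6, -0.02], "fingers": 1}]}}

```text
clock: 17.17
eef_pos: [0.5078, -0.0177, 0.0333]
tool_rot: [0.651, 0.759, -0.004, -0.003]
ft_force: [-7.2, -1.1, 1.0]
grip_width: 0.023
```

```bash
python3 chk.py 11; python3 lift.py 11
```

```text
17.2667 [ 0.50785776 -0.01767498  0.03332987] [-7.09766722 -0.93081915  0.6547509 ] [ 0.65097885  0.75907986 -0.00358511 -0.00338329]
TCP in front of lip est 0.03979827990582387
c11 [ 0.02 -1.16]
s11 [-0.08 -0.6 ]
c11 [ 0.12 -0.08]
scene [-1.05 -0.91 -1.12 -1.32 -1.38 -1.14 -1.35 -1.41 -1.1  -1.62 -1.27 -1.38
 -1.45 -1.74] lift mm 4.4170376357775805
side [-0.38 -0.84 25.92  0.3  -0.8  19.08 -0.41 -0.23 12.89 -1.03  7.71  6.13]
```

>>> {"api": "play_rows", "payload": {"motion": [{"roll": 0, "translation": [0, 0, 0], "fingers": 1}, {"roll": 0, "translation": [0, 0, 0], "fingers": 1}, {"roll": 0, "translation": [0, 0, 0], "fingers": 1}, {"roll": 0, "translation": [0, 0, 0], "fingers": 1}, {"roll": 0, "translation": [0, 0, 0], "fingers": 1}, {"roll": 0, "translation": [0, 0, 0], "fingers": 1}]}}

```text
clock: 17.77
eef_pos: [0.5078, -0.0177, 0.0333]
tool_rot: [0.651, 0.759, -0.004, -0.003]
ft_force: [-8.0, -1.1, 0.2]
grip_width: 0.0235
```

```bash
python3 chk.py 12; python3 lift.py 12; python3 - <<'E'
import cv2,numpy as np
j=cv2.imread('pics/c12.png')[210:310,270:370];k=cv2.imread('pics/s12.png')[195:295,260:360]
cv2.imwrite('pics/m12.png',np.hstack([cv2.resize(a,(400,400),interpolation=2) for a in (j,k)]))
E
```

```text
17.8667 [ 0.50783734 -0.017692    0.03331296] [-8.01795789 -0.99420693  0.55642414] [ 0.65098299  0.75907614 -0.00361191 -0.00339392]
TCP in front of lip est 0.03982101006476938
c12 [ 0.  -1.2]
s12 [-0.08 -0.6 ]
c12 [ 0.13 -0.08]
scene [-1.04 -0.9  -1.12 -1.33 -1.37 -1.14 -1.35 -1.41 -1.1  -1.62 -1.27 -1.38
 -1.44 -1.74] lift mm 4.422761717849409
side [-0.38 -0.84 25.92  0.3  -0.24 19.07 -0.42  0.24 12.4  -0.54  7.71  6.13]
```

View pics/m12.png

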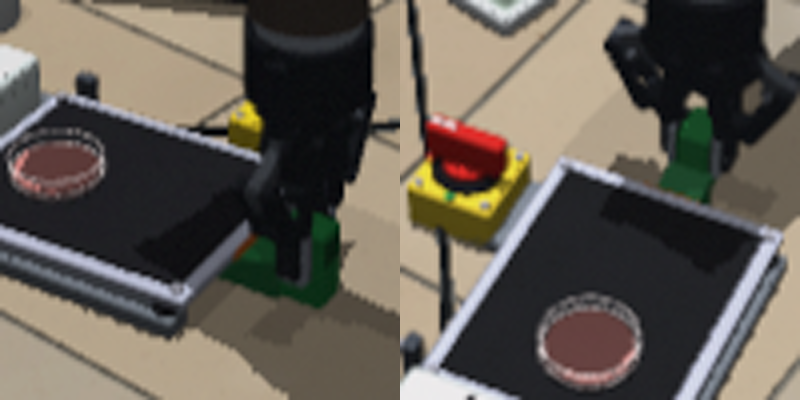

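The picture shows the handle at off, the wedge square under the orange mark with the deck raised, and the dish where it was. Readings are steady, so I'm handing in.

```bash
python3 -c "
from workcell import bot
print(bot.job_done())"
```

```text
the job is handed in; nothing more can be done
None
```

I turned the red isolator handle clockwise until the resisting torque jumped at its stop. Then I gripped the green wedge, laid it flat and pushed it in square under the orange mark. I handed the job in at about 17.9 s with the wedge still held; no verdict is reported.

**Last checks:**
- **Deck lift:** the scene picture gives about 4.4 mm at the front edge. The wedge position gives about 5 mm. Both are inside the 2 to 7 mm window.
- **Wedge:** the readings were unchanged over 0.6 s, with a push of about 8 N and a finger opening of 23 mm. By my estimate it is square to the edge within about 1° and within a few mm of the middle.
- **Isolator and dish:** the last pictures show the handle at off and the dish in its place on the deck.

**Disagreements and gaps:**
- The cameras differed by up to about 10 mm on the deck-edge position, so I took it from where the gripper held the isolator.
- The side-camera lift readings were too noisy to use.
- While pushing, the wedge dragged on the worktop with up to about 20 N, so I eased the downward pressure until it slid.
- I did not measure the isolator angle beyond the stop and the pictures.

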